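Run a tube carriage home past two catches that may be holding it

TASK

Slide the carriage of sample tubes gently along its rails until it is fully home against the reader. Either of the two sprung catch levers may be holding it and nothing shows which: try the carriage, and wherever it is held, snap that lever over to its other stop and go on. Never force or fling the carriage, leave both levers resting at a stop, and do not disturb the other things on the bench.

Things in the scene. Friction and masses are not known exactly. Their poses are not given: they have to be found in the camera images.
- dock: Fixed transfer slide, base 170 x 370 mm with two rails. Origin on the bench under the rails' centre line. +y is the travel (towards the reader), z up. Dock frame, mm: the reader is a white box x -58..58, y 127..202, up to z 117; the white catch housing x -107..-63, y -160..140, up to z 58, carries the two levers. Position and yaw vary.
- carriage (a joint): How far the carriage has slid along dock +y, m: 0.15 = fully home (end stop); starts in 0 to 0.02. Friction about 1.5 N; it stays where left. If the near lever holds, it stops dead at 0.030; if the far lever holds, at 0.100; a catch not holding cannot be felt. It carries a rack of 12 capped tubes, fixed to it: 86 x 120 mm, cap tops 109 mm above the bench.
- push_plate (a point): Point on the flat upright plate at the carriage's trailing (-y) end: 60 mm wide (dock x), 10 mm thick (dock y), from 28 to 124 mm above the bench; this point is mid-thickness, 100 mm above the bench, at dock x = 0, y = -0.145 + the carriage value. Push on its -y face; the first caps, 109 mm high, begin 11 mm beyond its +y face.
- near_lever (a joint): Angle of the near lever, rad: leans to dock -y at -0.45 (one stop), to dock +y at +0.45 (other stop). Sprung over centre: pushed past upright it snaps across; about 2.5 N at the knob. One stop holds the carriage (at 0.030), the other frees it; which is unmarked and varies, as does the start side. Pushing the carriage never moves it. It jams if thrown with the carriage between 0.032 and 0.046.
- near_lever_knob (a point): Centre of the near lever's knob, a bar 26 mm long (dock x), 16 mm in diameter. Pivot at dock (-0.085, -0.065, 0.035) m, knob 68 mm from it: 96 mm above the bench at a stop, 103 mm upright; it swings in the dock's y-z plane, 30 mm either side of upright.
- far_lever (a joint): Angle of the lever nearer the reader, same in every way, but it holds the carriage at 0.100 (and jams between 0.102 and 0.116). Which of its stops holds is independent of the near lever.
- far_lever_knob (a point): Centre of the far lever's knob, same size; pivot at dock (-0.085, 0.065, 0.035), knob 68 mm from it.
- reagent_bottle: Bystander: standing bottle, 56 mm diameter, 115 mm tall, beyond the slide; origin under its centre. Leave alone.
- small_jar: Bystander: jar, 48 mm diameter, 55 mm tall, beyond the slide; origin under its centre. Leave alone.
- spare_tubes: Bystander: two capped tubes in a 30 x 50 mm foam foot, 94 mm tall, before the catch housing; origin under its centre. Leave alone.
- tip_box: Bystander: blue box 80 x 110 x 50 mm; origin under its centre. Leave alone.
- beaker: Bystander: open glass 64 mm diameter, 75 mm tall; origin under its centre. Leave alone.
- roll: Bystander: paper roll 60 mm diameter, 30 mm tall; origin under its centre. Leave alone.

How it is judged:
By the outcome, as a careful person would: the job done as asked, in the order asked, and still so for the second after the job is handed in, with the robot touching nothing.
It also fails if it takes over 67 s, if anything falls off the work surface, if the arm or the gripper's body presses on something with over 40 N, if the wrist force passes 120 N, or if a joint passes its speed limit or range.

ROBOT

A 7-joint arm with a two-finger parallel gripper is mounted at the origin on the work surface. World frame = base frame: x ahead of the robot, y to its left, z up, the work surface at z = 0. Lengths are in m, angles in rad, forces in N, time in s.
With the tool pointing down it reaches from about 0.4 to 0.85 m from the base axis. Payload 10.4 kg.
Tool frame: the origin (TCP) lies on the centre line of the jaws, within the pads' length; the fingertips stand 11 mm ahead of it and the grasp point (between the pads) lies 8 mm behind it; z points along the fingers, y is the line along which they close (so a half turn about z gives the same grasp; the last joint's range is limited). The gripper opens to 87 mm and grips with 3 to 60 N. Pads are 19 mm wide; open, the fingers measure 117 mm over their backs; the gripper's body (75 mm by 190 mm) begins 51 mm behind the grasp point.
Start: joints at [-1.298, 0.332, -0.065, 1.46, 0.022, 1.35, -0.088], TCP at [0.182, 0.598, 0.234] pointing down, gripper open.
Joint ranges: [-2.6, 2.6], [-0.5, 2.12], [-1.47, 1.34], [0.16, 2.42], [-1.27, 4.41], [0.06, 2.06], [-2.6, 2.6]. Speed limits (rad/s): [2.22, 2.22, 2.79, 2.79, 3.14, 3.14, 3.14].

INTERFACE

Orientations are given as a unit quaternion [x, y, z, w].
In Python, from bench import r gives the robot as it stands.
- The arm moves only by the shell command python3 -m pendant 'ROWS' [OPENING] [FORCE]. ROWS is JSON, a list of rows, each a list of 4 numbers: the shift along the tool's x, y, z in m, then the turn about the tool's z in rad. A call has 1 to 8 rows; each row shifts and turns the commanded pose from where the row before left it, along the tool's axes as they then stand; what a row does not reach is not made up. A row lasts 1/12 s, in which the tool goes at most 41.7 mm and 7.16 degrees, less where a joint would pass 70% of its speed; a pose out of reach is approached as far as the arm can. A call with a gripper value outside its range is refused whole. OPENING is the opening, from 0 (shut) to 1 (fully open), set as the call begins (- or left out, the last holds). The fingers move at their own pace and stop on an object; FORCE is the grip in N (left out, the last holds). Time passes only in rows, so rows that do not move let the fingers close. It gives the time, the measured TCP pose, the force, the opening and the grip force at its end, in the units of the state.
- r.read_state(): the state, without advancing time (a new reading comes with each control period).
- r.camera(name): name is "scene" or "side" or "wrist"; returns a dict with "img" (384x512x3 uint8, red, green, blue), "camera_matrix" (3x3 intrinsics, pixels), "xyz" and "attitude" of the camera in the world. Camera axes: x right, y down, z forward; pixel columns grow to the right and rows downward; lengths in m; the calibration is good to about 2 mm. A picture is of the moment at which its call begins. There is no depth.
- r.close_job(): hands the job in; it is judged then, once.
Trained networks look in the newest picture that a camera, given by its name, has taken for a name from the list of things; names that differ only in an ending like _2 or _b are one class to them, and where a whole thing is asked for, a point or a joint stands for the part that bears it (a point fixed in the world has none). Each returns a list of dicts, best first, with "score" (0 to 1); they miss things now and then, are a little off and sometimes report something else, mostly with a low value. They report only what shows in the picture. A call takes as long as a camera call.
- r.outline_of(thing, camera): "mask" (384x512 bool, what is visible of it) and "bbox" ([centre column, centre row, width, height] in pixels, round what is visible of it).
The state is a dict: "time": time; "joint_positions": joint angles; "joint_vel": joint speeds; "joint_torque": joint torques, N m; "ee_pos": TCP position; "eef_rot": TCP orientation; "ft_force": force on the tool from outside, world axes, zero at the start; "torque": the same for the moment, N m; "width": finger opening in m; "grip_force": force on a finger pad.
Only numpy, scipy, OpenCV 4.12 (cv2) and the standard library are available. Lean on these libraries where they do the work, as an engineer would, in place of code of your own. Each camera call takes 0.05 s, during which the arm holds its last target. There are 200 camera calls.

## Working session

There is one attempt and no reset: what is moved stays moved. The work goes in short steps, Python scripts to look and compute and a shell command to move; the robot and the scene stay as the last step left them, time stands still between calls to the robot, and variables do not carry over. Pictures are saved under pics/ and viewed, at most 10 in all, crops included, and the job is handed in when it is done.

```bash
ls; mkdir -p pics
cat > h.py <<'E'
import numpy as np,cv2
from scipy.spatial.transform import Rotation as R
from bench import r
def cam(n):
    c=r.camera(n); a=np.array(c["attitude"],float)
    M=a if a.shape==(3,3) else R.from_quat(a).as_matrix()
    return c["img"],np.array(c["camera_matrix"]),np.array(c["xyz"]),M
def proj(P,K,t,M):
    p=(np.atleast_2d(P)-t)@M; q=p@K.T; return q[:,:2]/q[:,2:]
def onz(uv,z,K,t,M):
    d=M@np.linalg.inv(K)@np.array([uv[0],uv[1],1.]); return t+d*(z-t[2])/d[2]
E
python3 - <<'E'
from h import *
ims=[]
for n in("scene","side","wrist"):
    im,K,t,M=cam(n);ims.append(im);print(n,t.round(3),M[:,2].round(2),K[0,0])
    cv2.imwrite(f"pics/{n}0.png",im[...,::-1])
    for th in("dock","carriage","push_plate","near_lever_knob","far_lever_knob","near_lever","reagent_bottle","small_jar","spare_tubes","tip_box","beaker","roll"):
        print(th,[(np.round(o["score"],2),np.round(o["bbox"]).astype(int).tolist()) for o in r.outline_of(th,n)[:2]])
cv2.imwrite("pics/a.png",cv2.resize(np.vstack([ims[0]]),(800,600))[...,::-1])
print(r.read_state())
E
```

```text
pics
scene [1.173 0.92  0.815] [-0.44 -0.7  -0.56] 382.81959027859136
dock [(np.float64(0.75), [263, 193, 82, 86])]
carriage [(np.float64(0.84), [244, 170, 31, 40])]
push_plate [(np.float64(0.97), [244, 171, 27, 44])]
near_lever_knob [(np.float64(0.38), [267, 166, 5, 12])]
far_lever_knob [(np.float64(0.41), [281, 181, 10, 13])]
near_lever [(np.float64(0.54), [268, 166, 8, 7]), (np.float64(0.23), [243, 172, 22, 39])]
reagent_bottle [(np.float64(0.84), [213, 185, 19, 32])]
small_jar [(np.float64(0.67), [219, 209, 16, 21])]
spare_tubes [(np.float64(0.78), [292, 179, 8, 23])]
tip_box [(np.float64(0.73), [216, 147, 22, 19])]
beaker [(np.float64(0.67), [211, 184, 18, 30]), (np.float64(0.64), [402, 260, 25, 38])]
roll [(np.float64(0.66), [297, 308, 26, 25])]
side [ 0.087 -0.641  0.631] [ 0.52  0.65 -0.55] 355.4118988011796
dock [(np.float64(0.56), [248, 220, 114, 123])]
carriage [(np.float64(0.6), [269, 230, 49, 59])]
push_plate [(np.float64(0.93), [270, 230, 56, 63])]
near_lever_knob [(np.float64(0.64), [235, 226, 11, 26])]
far_lever_knob [(np.float64(0.58), [215, 203, 7, 14])]
near_lever 
[... 624 characters left out ...]
oint_positions': array([-1.29757825,  0.33220144, -0.06473321,  1.46010323,  0.02160214,
        1.34990748, -0.08853151]), 'joint_vel': array([-0.00185507, -0.00199975,  0.00114777, -0.00142859,  0.00039368,
        0.00030601,  0.00061327]), 'joint_torque': array([-9.36063515e-06, -6.23033881e+01,  2.45061965e-02, -3.90117037e+01,
       -6.12152880e-02,  3.15308548e-02,  3.90057232e-05]), 'ee_pos': array([0.18217085, 0.59787864, 0.23357316]), 'eef_rot': array([ 1.47368513e-01,  9.89081655e-01,  3.86964898e-05, -7.90562726e-06]), 'ft_force': array([0.49233683, 0.06657525, 0.32694409]), 'torque': array([-0.02061799,  0.01373483, -0.03283152]), 'grip_force': 0.0, 'width': 0.0872494302126775}
```

View pics/a.png

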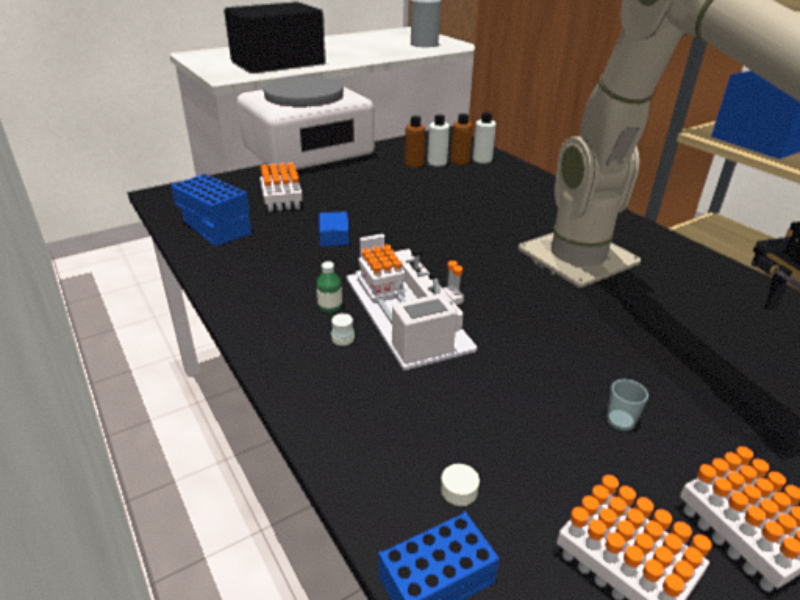

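View pics/side0.png

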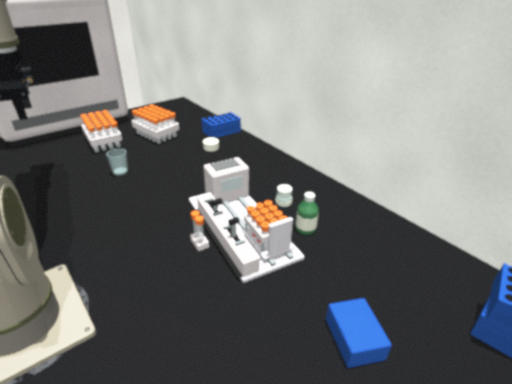

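The scene picture shows the dock at about (410,300) of 800x600 and the blue tip box behind its trailing end. The side picture shows the reader at (227,178), the levers at (215,205) and (235,228), and the push plate at (280,237). I'll zoom in to pick corners.

Run:
```python
import cv2
a=cv2.imread("pics/side0.png")[150:285,180:315]; cv2.imwrite("pics/b.png",cv2.resize(a,(594,594),interpolation=cv2.INTER_CUBIC))
a=cv2.imread("pics/scene0.png")[145:240,210:310]; cv2.imwrite("pics/c.png",cv2.resize(a,(600,570),interpolation=cv2.INTER_CUBIC))
```

```text
(no output)
```

View pics/b.png

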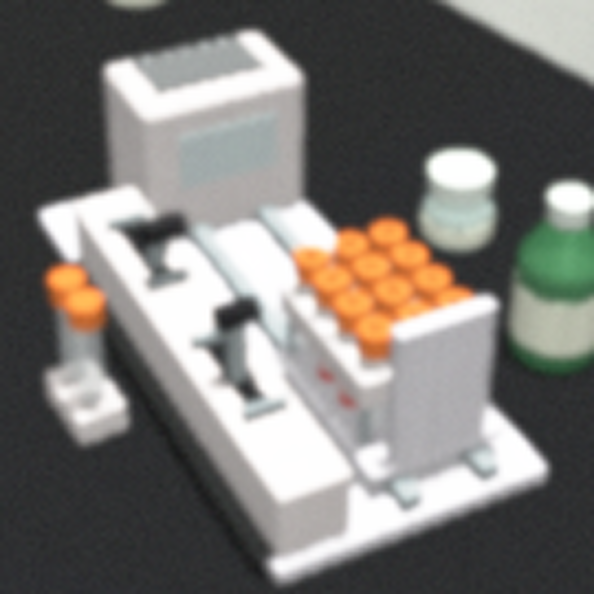

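View pics/c.png

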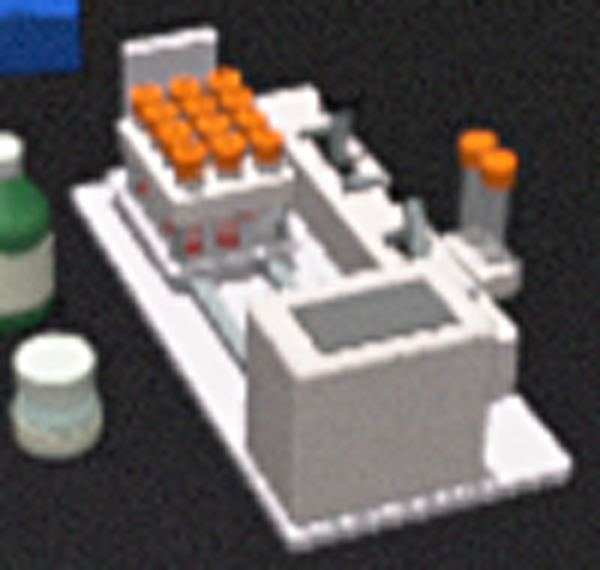

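Side crop: the reader's top corners are at (150,118), (303,78), (107,68) and (255,33), and the knobs at about (237,312) and (165,228). Scene crop: the reader's top corners are at (297,375), (490,340) and (250,298). I'll fit the dock pose to these.

```bash
cat > fit.py <<'E'
from h import *
from scipy.optimize import least_squares
S=dict(side=((180,150),4.4),scene=((210,145),6.0))
pts=[("side",-58,127,117,150,118,0),("side",58,127,117,303,78,0),("side",-58,202,117,107,68,0),("side",58,202,117,255,33,0),
("side",-107,-160,58,277,500,0),("side",-63,-160,58,345,472,0),("side",-107,140,58,82,212,0),
("side",-30,-150,124,395,335,1),("side",30,-150,124,495,300,1),
("scene",58,202,117,297,375,0),("scene",-58,202,117,490,340,0),("scene",58,127,117,250,298,0),
("scene",-63,-160,58,262,97,0),("scene",-107,-160,58,315,90,0),("scene",30,-145,124,122,43,1),("scene",-30,-145,124,215,31,1)]
C={n:cam(n) for n in S}
def W(p,P): 
    c,s=np.cos(p[2]),np.sin(p[2]); return np.array([p[0]+c*P[0]-s*P[1],p[1]+s*P[0]+c*P[1],P[2]])
def px(n,P): return proj(P,*C[n][1:])[0]
def full(n,u,v): (a,b),s=S[n]; return np.array([(u+.5)/s+a-.5,(v+.5)/s+b-.5])
def res(p): return np.concatenate([px(n,W(p,np.array([x,y+1000*p[3]*k,z])/1000))-full(n,u,v) for n,x,y,z,u,v,k in pts])
best=min((least_squares(res,[.6,0,y,.01],loss="soft_l1") for y in(0,1.57,3.14,-1.57)),key=lambda o:o.cost)
p=best.x
if __name__=="__main__":
    print(p.round(4)); print(res(p).reshape(-1,2).round(1).tolist())
    for nm,py,obs in(("near",-.065,(237,312)),("far",.065,(165,228))):
        for a in(-.45,.45):
            P=W(p,[-.085,py+.068*np.sin(a),.035+.068*np.cos(a)])
            print(nm,a,P.round(3),[((px(n,P)-np.array(S[n][0])+.5)*S[n][1]).round() for n in S])
    for nm in("spare_tubes","tip_box","reagent_bottle","small_jar","beaker","roll"):
        for n in S:
            o=r.outline_of(nm,n)
            if o: b=o[0]["bbox"]; print(nm,n,onz((b[0],b[1]),.04,*C[n][1:]).round(3))
    np.save("p.npy",p)
    print("tool R",R.from_quat(r.read_state()["eef_rot"]).as_matrix().round(3).tolist())
E
python3 fit.py
```

```text
[ 0.5618 -0.0438 -0.1821  0.0073]
[[-1.5, -0.8], [0.7, -0.8], [-1.4, -1.2], [0.5, -1.4], [-0.6, -0.2], [1.2, -0.1], [-2.8, -2.6], [-0.2, 0.1], [-0.4, 0.6], [-1.1, -0.8], [1.0, -2.9], [-2.2, -1.2], [-2.2, -0.5], [-0.8, -1.3], [0.3, 0.4], [-0.2, -0.3]]
near -0.45 [ 0.461 -0.121  0.096] [array([257., 354.]), array([320.,  84.])]
near 0.45 [ 0.472 -0.063  0.096] [array([211., 293.]), array([358., 130.])]
far -0.45 [0.485 0.006 0.096] [array([162., 228.]), array([407., 187.])]
far 0.45 [0.495 0.065 0.096] [array([125., 178.]), array([451., 240.])]
spare_tubes side [ 0.422 -0.008  0.04 ]
spare_tubes scene [ 0.394 -0.016  0.04 ]
tip_box side [ 0.509 -0.45   0.04 ]
tip_box scene [ 0.418 -0.145  0.04 ]
reagent_bottle side [ 0.706 -0.121  0.04 ]
reagent_bottle scene [ 0.672 -0.144  0.04 ]
small_jar side [ 0.696 -0.029  0.04 ]
small_jar scene [0.721 0.009 0.04 ]
beaker side [0.385 0.465 0.04 ]
beaker scene [0.381 0.482 0.04 ]
roll side [ 0.563 -0.113  0.04 ]
roll scene [0.746 0.459 0.04 ]
tool R [[-0.957, 0.292, 0.0], [0.292, 0.957, 0.0], [0.0, 0.0, -1.0]]
```

The far lever leans to -y. The near lever is ambiguous in these views, so I'll fly over the dock and look with the wrist camera.

```bash
python3 -m pendant '[[-0.02,-0.023,0,-0.115],[-0.02,-0.023,0,0],[-0.02,-0.023,0,0],[-0.02,-0.023,0,0],[-0.02,-0.023,0,0],[-0.02,-0.023,0,0],[-0.02,-0.023,0,0],[-0.02,-0.023,0,0]]' 0
python3 -m pendant '[[-0.02,-0.023,0,0],[-0.02,-0.023,0,0],[-0.02,-0.023,0,0],[-0.02,-0.023,0,0],[-0.02,-0.023,0,0],[-0.02,-0.023,0,0],[-0.02,-0.023,0,0],[-0.02,-0.023,0,0]]'
python3 -m pendant '[[-0.02,-0.023,0,0],[-0.02,-0.023,0,0],[-0.02,-0.023,0,0],[-0.02,-0.023,0,0],[-0.02,-0.023,0,0],[-0.02,-0.023,0,0],[-0.02,-0.023,0,0],[0,0,0,0]]'
python3 - <<'E'
from h import *
im,K,t,M=cam("wrist");cv2.imwrite("pics/w1.png",im[...,::-1]);np.savez("w1.npz",K=K,t=t,M=M)
print(t,M.round(2).tolist())
for th in("dock","push_plate","near_lever_knob","far_lever_knob","spare_tubes"):
    print(th,[(np.round(o["score"],2),np.round(o["bbox"]).astype(int).tolist()) for o in r.outline_of(th,"wrist")[:2]])
p=np.load("p.npy");c,s=np.cos(p[2]),np.sin(p[2])
W=lambda P:np.array([p[0]+c*P[0]-s*P[1],p[1]+s*P[0]+c*P[1],P[2]])
for n,P in dict(np=(-.085,-.095,.096),nm=(-.085,-.035,.096),fm=(-.085,.035,.096),fp=(-.085,.095,.096),r1=(-.058,.127,.117),r2=(.058,.127,.117),plL=(-.03,-.15+p[3],.124),plR=(.03,-.15+p[3],.124),h1=(-.107,-.16,.058),h2=(-.063,-.16,.058)).items(): print(n,proj(W(P),K,t,M).round())
E
```

```text
time: 3.32
ee_pos: [0.304, 0.3851, 0.2337]
eef_rot: [0.09, 0.996, 0.0, 0.0]
ft_force: [0.6, 0.4, 0.7]
width: 0.0419
grip_force: 0.0
time: 3.98
ee_pos: [0.4283, 0.1753, 0.2338]
eef_rot: [0.09, 0.996, 0.0, 0.0]
ft_force: [0.8, 0.7, 0.2]
width: 0.0006
grip_force: 0.0
time: 4.65
ee_pos: [0.5381, -0.0128, 0.2338]
eef_rot: [0.094, 0.996, -0.001, 0.001]
ft_force: [-0.3, -0.4, 0.4]
width: 0.0007
grip_force: 0.0
[0.47234693 0.00053753 0.385496  ] [[0.19, 0.95, 0.24], [0.98, -0.18, -0.05], [-0.0, 0.25, -0.97]]
dock [(np.float64(0.94), [258, 189, 393, 182])]
push_plate [(np.float64(0.69), [137, 206, 152, 80])]
near_lever_knob [(np.float64(0.9), [156, 133, 31, 34])]
far_lever_knob [(np.float64(0.82), [271, 130, 32, 30])]
spare_tubes [(np.float64(0.97), [233, 63, 50, 42])]
np [[120. 130.]]
nm [[186. 130.]]
fm [[262. 130.]]
fp [[329. 129.]]
r1 [[370. 162.]]
r2 [[359. 283.]]
plL [[ 58. 197.]]
plR [[ 69. 260.]]
h1 [[ 69. 107.]]
h2 [[ 75. 151.]]
```

View pics/w1.png

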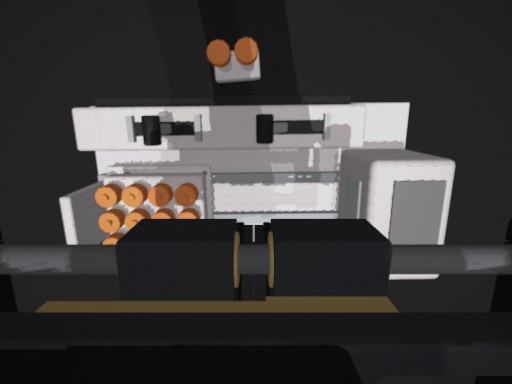

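The wrist view shows the far knob at (265,129), leaning to -y. The near knob at (152,130) looks roughly upright or only slightly leaned. The housing's -y end is at (79,107) and the reader front corner at (370,165). I'll work these out in the dock frame.

Run:
```python
from h import *
z=np.load("w1.npz");K,t,M=z["K"],z["t"],z["M"];p=np.load("p.npy");c,s=np.cos(p[2]),np.sin(p[2])
def D(u,v,h):
    P=onz((u,v),h,K,t,M)-[p[0],p[1],0]; return (P[:2]@np.array([[c,-s],[s,c]])*1000).round(1)
for n,u,v,h in(("near.103",152,130,.103),("near.096",152,130,.096),("far",265,129,.096),("slotN-",130,128,.06),("slotN+",198,128,.06),("slotF+",327,126,.06),("h-",79,107,.058),("h-in",77,150,.058),("h+",364,105,.058),("reader f",372,163,.117),("reader b",440,163,.117),("plate top",68,200,.124)): print(n,D(u,v,h))
im=cv2.imread("pics/w1.png"); cv2.imwrite("pics/w1c.png",cv2.resize(im[90:270,55:255],(800,720*600//720),interpolation=cv2.INTER_CUBIC))
```

```text
near.103 [-85.5 -63.3]
near.096 [-85.2 -65.5]
far [-85.5  37.3]
slotN- [-86.  -99.4]
slotN+ [-85.6 -29.9]
slotF+ [-86.8 101.7]
h- [-107.  -149.7]
h-in [ -63.8 -158. ]
h+ [-107.2  138.3]
reader f [-57.  129.2]
reader b [-56.6 187.9]
plate top [ -27.1 -134.7]
```

View pics/w1c.png

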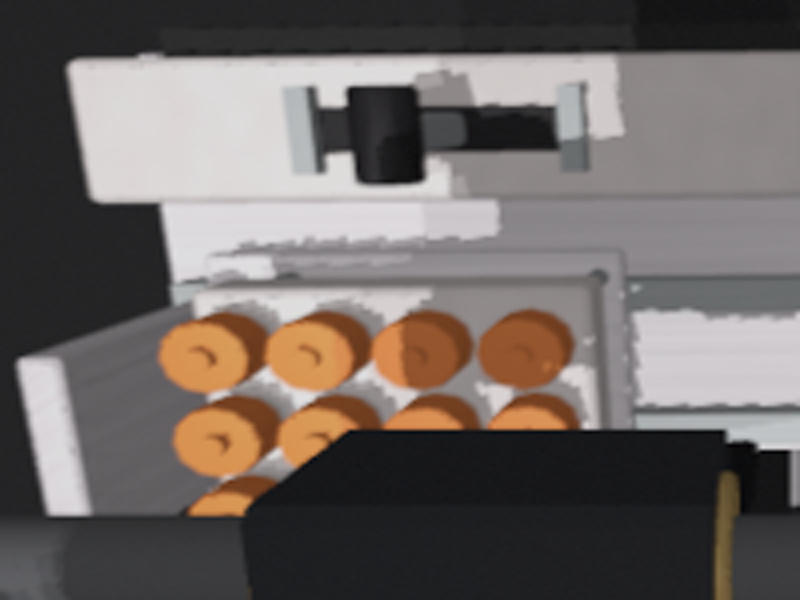

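The near lever really is upright, within about 2 mm. The dock fit agrees with the wrist view. Next I'll get behind the push plate and try the carriage.

```bash
python3 -m pendant '[[-0.005,-0.035,0,0],[-0.005,-0.035,0,0],[-0.005,-0.035,0,0],[-0.005,-0.035,0,0],[-0.005,-0.035,0,0],[-0.005,-0.036,0,0],[0,0,0,0]]'
python3 -m pendant '[[0,0,0.03,0],[0,0,0.03,0],[0,0,0.03,0],[0,0,0.03,0],[0,0,0.02,0],[0,0,0,0],[0,0,0,0]]'
cat > d.py <<'E'
from h import *
p=np.load("p.npy");c,s=np.cos(p[2]),np.sin(p[2]);S=r.read_state();A=np.array([[c,-s],[s,c]])
print("dock",((S["ee_pos"][:2]-p[:2])@A*1000).round(1),"z",S["ee_pos"][2].round(4),"F dock",(S["ft_force"][:2]@A).round(2),"Fz",S["ft_force"][2].round(2),"t",S["time"])
E
python3 d.py
```

```text
time: 5.53
ee_pos: [0.526, -0.2268, 0.234]
eef_rot: [0.094, 0.996, -0.001, 0.0]
ft_force: [-0.8, -2.0, -0.2]
width: 0.0003
grip_force: 0.0
time: 6.12
ee_pos: [0.5278, -0.2189, 0.0934]
eef_rot: [0.09, 0.996, 0.0, -0.001]
ft_force: [0.9, -0.2, 0.4]
width: 0.0006
grip_force: 0.0
dock [  -1.7 -178.3] z 0.0934 F dock [ 0.89 -0.01] Fz 0.37 t 6.1167
```

```bash
python3 -m pendant '[[0,0.003,0,0],[0,0.003,0,0],[0,0.003,0,0],[0,0.002,0,0],[0,0.002,0,0],[0,0,0,0]]'; python3 d.py
for i in 1; do python3 -m pendant '[[0,0.002,0,0],[0,0.002,0,0],[0,0.002,0,0],[0,0.002,0,0]]'; done; python3 d.py
```

```text
time: 6.62
ee_pos: [0.5307, -0.2063, 0.0939]
eef_rot: [0.09, 0.996, 0.0, 0.0]
ft_force: [-0.3, -0.1, 0.3]
width: 0.001
grip_force: 0.0
dock [  -1.1 -165.4] z 0.0939 F dock [-0.23 -0.16] Fz 0.27 t 6.6167
time: 6.95
ee_pos: [0.5318, -0.1989, 0.0935]
eef_rot: [0.09, 0.996, 0.0, -0.0]
ft_force: [-0.4, -0.4, -0.2]
width: 0.0006
grip_force: 0.0
dock [  -1.4 -157.9] z 0.0935 F dock [-0.35 -0.44] Fz -0.21 t 6.95
```

```bash
python3 -m pendant '[[0,0.002,0,0],[0,0.002,0,0]]' ; python3 d.py;  python3 -m pendant '[[0,0.002,0,0],[0,0.002,0,0]]' ; python3 d.py;  python3 -m pendant '[[0,0.002,0,0],[0,0.002,0,0]]' ; python3 d.py
```

```text
time: 7.12
ee_pos: [0.5324, -0.1954, 0.0935]
eef_rot: [0.09, 0.996, -0.0, -0.0]
ft_force: [0.1, -1.6, -0.3]
width: 0.0001
grip_force: 0.8
dock [  -1.4 -154.3] z 0.0935 F dock [ 0.36 -1.59] Fz -0.25 t 7.1167
time: 7.28
ee_pos: [0.5332, -0.1912, 0.0935]
eef_rot: [0.09, 0.996, -0.0, -0.0]
ft_force: [-0.3, -1.4, -0.2]
width: 0.0006
grip_force: 0.8
dock [  -1.5 -150.2] z 0.0935 F dock [-0.06 -1.48] Fz -0.21 t 7.2833
time: 7.45
ee_pos: [0.5339, -0.1872, 0.0935]
eef_rot: [0.09, 0.996, 0.0, -0.0]
ft_force: [-1.3, -2.0, -0.4]
width: 0.0004
grip_force: 0.8
dock [  -1.4 -146. ] z 0.0935 F dock [-0.95 -2.16] Fz -0.45 t 7.45
```

```bash
python3 -m pendant '[[0,0.002,0,0],[0,0.002,0,0],[0,0.002,0,0],[0,0.001,0,0]]' >/dev/null; python3 d.py;  python3 -m pendant '[[0,0.001,0,0],[0,0.001,0,0]]'>/dev/null ; python3 d.py
```

```text
dock [  -1.5 -138.7] z 0.0935 F dock [-0.75 -1.44] Fz 0.02 t 7.7833
dock [  -1.5 -137.1] z 0.0935 F dock [-0.62 -1.83] Fz -0.01 t 7.95
```

```bash
python3 -m pendant '[[0,0.001,0,0],[0,0.001,0,0]]' >/dev/null; python3 d.py;  python3 -m pendant '[[0,0.001,0,0],[0,0,0,0]]'>/dev/null ; python3 d.py
```

```text
dock [  -1.5 -135.1] z 0.0935 F dock [-0.7  -2.91] Fz -1.13 t 8.1167
dock [  -1.4 -133.8] z 0.0935 F dock [-0.5  -0.89] Fz 0.18 t 8.2833
```

```bash
python3 -m pendant '[[0,0.001,0,0],[0,0,0,0]]' >/dev/null; python3 d.py;  python3 -m pendant '[[0,0.001,0,0],[0,0,0,0]]'>/dev/null ; python3 d.py
```

```text
dock [  -1.4 -133. ] z 0.0935 F dock [-0.67 -0.67] Fz 0.73 t 8.45
dock [  -1.4 -132.1] z 0.0935 F dock [-0.52 -0.75] Fz -0.02 t 8.6167
```

```bash
python3 -m pendant '[[0,0.001,0,0],[0,0,0,0]]' >/dev/null; python3 d.py;  python3 -m pendant '[[0,0.001,0,0],[0,0,0,0]]'>/dev/null ; python3 d.py
```

```text
dock [  -1.4 -130.9] z 0.0935 F dock [-0.53 -1.11] Fz 0.3 t 8.7833
dock [  -1.4 -129.8] z 0.0935 F dock [-0.12 -1.41] Fz 0.46 t 8.95
```

```bash
python3 -m pendant '[[0,0.001,0,0],[0,0.001,0,0]]' >/dev/null; python3 d.py;  python3 -m pendant '[[0,0.001,0,0],[0,0,0,0]]'>/dev/null ; python3 d.py
```

```text
dock [  -1.4 -128.1] z 0.0935 F dock [-0.44 -1.84] Fz 0.24 t 9.1167
dock [  -1.4 -126.8] z 0.0935 F dock [-0.97 -1.41] Fz -0.08 t 9.2833
```

```bash
python3 -m pendant '[[0,0.001,0,0],[0,0.001,0,0]]' >/dev/null; python3 d.py;  python3 -m pendant '[[0,0.001,0,0],[0,0.001,0,0]]'>/dev/null ; python3 d.py
```

```text
dock [  -1.4 -125.1] z 0.0935 F dock [-0.92 -1.54] Fz -0.14 t 9.45
dock [  -1.4 -123. ] z 0.0935 F dock [-0.78 -1.13] Fz -0.32 t 9.6167
```

There has been no stop by about 0.040, so the near lever is not holding. I'll go on.

```bash
python3 -m pendant '[[0,0.001,0,0],[0,0.001,0,0],[0,0.002,0,0],[0,0.002,0,0]]' >/dev/null; python3 d.py;  python3 -m pendant '[[0,0.002,0,0],[0,0.002,0,0],[0,0.002,0,0],[0,0.002,0,0]]'>/dev/null ; python3 d.py
```

```text
dock [  -1.5 -117. ] z 0.0935 F dock [-1.67 -1.58] Fz 0.18 t 9.95
dock [  -1.5 -108.9] z 0.0935 F dock [-1.17 -1.37] Fz -0.44 t 10.2833
```

```bash
python3 -m pendant '[[0,0.003,0,0],[0,0.003,0,0],[0,0.003,0,0],[0,0.003,0,0],[0,0.003,0,0],[0,0.002,0,0],[0,0.002,0,0],[0,0.002,0,0]]' >/dev/null; python3 d.py
python3 - <<'E'
from h import *
for n in("side","scene","wrist"):
    im,K,t,M=cam(n);cv2.imwrite(f"pics/{n}2.png",im[...,::-1])
    for th in("push_plate","carriage","near_lever_knob"): print(n,th,[np.round(o["bbox"],1).tolist() for o in r.outline_of(th,n)[:1]])
    p=np.load("p.npy");c,s=np.cos(p[2]),np.sin(p[2])
    for cc in(.06,.07): print(cc,proj([[p[0]+c*x-s*(-.15+cc),p[1]+s*x+c*(-.15+cc),.124] for x in(-.03,.03)],K,t,M).round(1).tolist())
a=cv2.imread("pics/side2.png")[150:285,180:315]; cv2.imwrite("pics/e.png",cv2.resize(a,(594,594),interpolation=cv2.INTER_CUBIC))
E
```

```text
dock [ -1.4 -87.9] z 0.0935 F dock [-0.77 -1.78] Fz 0.12 t 10.95
side push_plate [[253.9, 215.8, 51.4, 56.1]]
side carriage [[255.9, 214.7, 45.8, 55.6]]
side near_lever_knob [[230.4, 222.6, 7.9, 27.1]]
0.06 [[258.1, 213.1], [279.8, 206.4]]
0.07 [[256.1, 210.8], [277.7, 204.2]]
scene push_plate [[251.2, 180.9, 28.3, 42.3]]
scene carriage [[252.4, 178.4, 31.4, 37.7]]
scene near_lever_knob [[263.1, 198.9, 79.8, 72.5]]
0.06 [[249.8, 155.2], [234.5, 158.1]]
0.07 [[250.8, 156.5], [235.4, 159.3]]
wrist push_plate [[392.4, 234.1, 239.3, 156.6]]
wrist carriage [[392.7, 232.6, 238.6, 152.5]]
wrist near_lever_knob []
0.06 [[247.4, 214.3], [247.9, 340.4]]
0.07 [[271.9, 214.3], [269.9, 340.4]]
```

View pics/e.png

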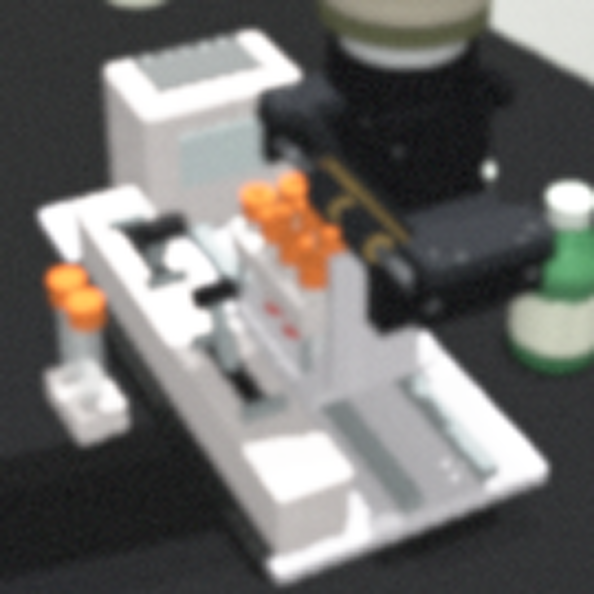

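The near knob is now at (213,293), which is its +y stop, so it settled by itself. The carriage has travelled to about 0.075. I'll slow down for the far catch.

```bash
python3 -m pendant '[[0,0.003,0,0],[0,0.003,0,0],[0,0.003,0,0],[0,0.002,0,0],[0,0.002,0,0],[0,0.001,0,0],[0,0.001,0,0]]' >/dev/null; python3 d.py;  python3 -m pendant '[[0,0.001,0,0],[0,0.001,0,0],[0,0.001,0,0]]'>/dev/null ; python3 d.py
```

```text
dock [ -1.5 -73. ] z 0.0935 F dock [ 0.48 -1.28] Fz 0.61 t 12.1333
dock [ -1.5 -70.1] z 0.0935 F dock [-1.14 -1.66] Fz -0.01 t 12.3833
```

```bash
for i in 1; do python3 -m pendant '[[0,0.001,0,0],[0,0.001,0,0]]' >/dev/null; python3 d.py;  python3 -m pendant '[[0,0.001,0,0],[0,0.001,0,0]]'>/dev/null ; python3 d.py; done
```

```text
dock [ -1.6 -68.1] z 0.0935 F dock [-0.89 -1.15] Fz 0.33 t 12.55
dock [ -1.6 -66.1] z 0.0935 F dock [-0.53 -1.25] Fz 0.23 t 12.7167
```

```bash
python3 -m pendant '[[0,0.001,0,0],[0,0.001,0,0]]' >/dev/null; python3 d.py;  python3 -m pendant '[[0,0.001,0,0],[0,0,0,0]]'>/dev/null ; python3 d.py
```

```text
dock [ -1.5 -64. ] z 0.0935 F dock [-0.88 -1.83] Fz 0.63 t 12.8833
dock [ -1.5 -62.8] z 0.0935 F dock [-1.9  -0.83] Fz 0.16 t 13.05
```

```bash
python3 -m pendant '[[0,0.001,0,0],[0,0,0,0]]' >/dev/null; python3 d.py;  python3 -m pendant '[[0,0.001,0,0],[0,0,0,0]]'>/dev/null ; python3 d.py
```

```text
dock [ -1.5 -61.9] z 0.0935 F dock [ 0.22 -1.02] Fz 0.59 t 13.2167
dock [ -1.5 -61. ] z 0.0935 F dock [-0.64 -1.95] Fz -0.21 t 13.3833
```

```bash
python3 -m pendant '[[0,0.001,0,0],[0,0,0,0]]' >/dev/null; python3 d.py;  python3 -m pendant '[[0,0.001,0,0],[0,0,0,0]]'>/dev/null ; python3 d.py
```

```text
dock [ -1.5 -59.9] z 0.0935 F dock [-1.4  -1.26] Fz 1.31 t 13.55
dock [ -1.5 -58.9] z 0.0935 F dock [-0.26 -1.48] Fz -0.66 t 13.7167
```

```bash
python3 -m pendant '[[0,0.001,0,0],[0,0.001,0,0]]' >/dev/null; python3 d.py;  python3 -m pendant '[[0,0.001,0,0],[0,0,0,0]]'>/dev/null ; python3 d.py
```

```text
dock [ -1.5 -57.1] z 0.0935 F dock [-1.71 -0.94] Fz -0.05 t 13.8833
dock [ -1.5 -55.8] z 0.0935 F dock [-0.66  0.25] Fz -0.08 t 14.05
```

```bash
python3 -m pendant '[[0,0.001,0,0],[0,0.001,0,0]]' >/dev/null; python3 d.py;  python3 -m pendant '[[0,0.001,0,0],[0,0.001,0,0]]'>/dev/null ; python3 d.py
```

```text
dock [ -1.5 -54.1] z 0.0935 F dock [-0.09 -1.27] Fz 0.27 t 14.2167
dock [ -1.5 -52. ] z 0.0935 F dock [-0.71 -1.29] Fz 0.51 t 14.3833
```

Neither catch holds at 0.100. I'll continue towards home and slow down near the end.

```bash
python3 -m pendant '[[0,0.002,0,0],[0,0.002,0,0],[0,0.002,0,0],[0,0.002,0,0]]' >/dev/null; python3 d.py;  python3 -m pendant '[[0,0.002,0,0],[0,0.002,0,0],[0,0.002,0,0],[0,0.002,0,0]]'>/dev/null ; python3 d.py
```

```text
dock [ -1.5 -43.9] z 0.0935 F dock [-1.09 -1.91] Fz 0.29 t 14.7167
dock [ -1.6 -35.9] z 0.0935 F dock [-1.77 -1.48] Fz 0.67 t 15.05
```

```bash
python3 -m pendant '[[0,0.002,0,0],[0,0.002,0,0],[0,0.002,0,0],[0,0.002,0,0]]' >/dev/null; python3 d.py;  python3 -m pendant '[[0,0.001,0,0],[0,0.001,0,0],[0,0.001,0,0],[0,0.001,0,0]]'>/dev/null ; python3 d.py
```

```text
dock [ -1.6 -27.9] z 0.0935 F dock [-1.26 -0.35] Fz 0.02 t 15.3833
dock [ -1.5 -24.1] z 0.0935 F dock [-1.56 -1.71] Fz 0.68 t 15.7167
```

```bash
python3 -m pendant '[[0,0.001,0,0],[0,0.001,0,0],[0,0.001,0,0]]' >/dev/null; python3 d.py;  python3 -m pendant '[[0,0.001,0,0],[0,0.001,0,0]]'>/dev/null ; python3 d.py
```

```text
dock [ -1.6 -21. ] z 0.0935 F dock [-2.09 -1.81] Fz 0.93 t 15.9667
dock [ -1.5 -19. ] z 0.0935 F dock [-1.09 -1.7 ] Fz 0.4 t 16.1333
```

```bash
python3 -m pendant '[[0,0.001,0,0],[0,0.001,0,0]]' >/dev/null; python3 d.py;  python3 -m pendant '[[0,0.001,0,0],[0,0,0,0]]'>/dev/null ; python3 d.py
```

```text
dock [ -1.6 -17. ] z 0.0935 F dock [-1.73 -1.06] Fz 0.87 t 16.3
dock [ -1.5 -15.8] z 0.0935 F dock [-1.98 -1.15] Fz 0.55 t 16.4667
```

```bash
python3 -m pendant '[[0,0.001,0,0],[0,0,0,0]]' >/dev/null; python3 d.py;  python3 -m pendant '[[0,0.001,0,0],[0,0,0,0]]'>/dev/null ; python3 d.py
```

```text
dock [ -1.5 -14.9] z 0.0935 F dock [-0.26 -1.37] Fz 0.06 t 16.6333
dock [ -1.5 -13.9] z 0.0935 F dock [-1.58 -1.54] Fz 0.36 t 16.8
```

```bash
python3 -m pendant '[[0,0.001,0,0],[0,0,0,0]]' >/dev/null; python3 d.py
```

```text
dock [ -1.5 -12.9] z 0.0936 F dock [-0.93 -0.9 ] Fz 0.51 t 16.9667
```

```bash
python3 -m pendant '[[0,0.001,0,0],[0,0,0,0]]' >/dev/null; python3 d.py
```

```text
dock [ -1.5 -12.7] z 0.0935 F dock [-1.41 -3.76] Fz 0.25 t 17.1333
```

```bash
python3 -m pendant '[[0,0.001,0,0],[0,0,0,0]]' >/dev/null; python3 d.py
```

```text
dock [ -1.6 -12.7] z 0.0935 F dock [-0.42 -6.61] Fz 0.36 t 17.3
```

```bash
python3 -m pendant '[[0,0.001,0,0],[0,0,0,0]]' >/dev/null; python3 d.py
```

```text
dock [ -1.6 -12.6] z 0.0935 F dock [-1.17 -9.74] Fz -0.15 t 17.4667
```

It stops dead at -12.7, which is 0.150 by the contact calibration. I'll back off, go up and check.

```bash
python3 -m pendant '[[0,-0.003,0,0],[0,-0.005,0,0],[0,-0.01,0,0],[0,-0.01,0,0],[0,0,0,0]]' >/dev/null; python3 d.py
python3 -m pendant '[[0,-0.02,-0.02,0],[0,-0.03,-0.02,0],[0,-0.03,-0.03,0],[0,-0.03,-0.03,0],[0,-0.03,-0.03,0],[0,-0.03,0,0],[0,0,0,0],[0,0,0,0]]' >/dev/null; python3 d.py
python3 - <<'E'
from h import *
im,K,t,M=cam("side"); w,K2,t2,M2=cam("wrist")
p=np.load("p.npy");c,s=np.cos(p[2]),np.sin(p[2])
W=lambda P:np.array([p[0]+c*P[0]-s*P[1],p[1]+s*P[0]+c*P[1],P[2]])
for n,P in dict(n0=(-.085,-.095,.096),n1=(-.085,-.035,.096),f0=(-.085,.035,.096),f1=(-.085,.095,.096),pl=(-.03,0,.124),pr=(.03,0,.124)).items(): 
  print(n,((proj(W(P),K,t,M)[0]-[180,150]+.5)*4.4).round(),proj(W(P),K2,t2,M2)[0].round())
for th in("near_lever_knob","far_lever_knob"): print(th,[(np.round(o["score"],2),np.round(o["bbox"]).tolist()) for o in r.outline_of(th,"wrist")[:2]])
a=cv2.resize(im[150:285,180:315],(400,400),interpolation=cv2.INTER_CUBIC)
cv2.imwrite("pics/f.png",np.hstack([a,cv2.resize(w,(400,400))])[...,::-1])
E
```

```text
dock [ -1.5 -41. ] z 0.0937 F dock [-0.51 -0.4 ] Fz -0.57 t 17.8833
dock [  -1.6 -208.7] z 0.2223 F dock [0.02 1.1 ] Fz 0.14 t 18.55
n0 [258. 355.] [384.  97.]
n1 [211. 293.] [455.  97.]
f0 [162. 228.] [537.  97.]
f1 [125. 178.] [607.  97.]
pl [272. 196.] [509. 167.]
pr [362. 170.] [495. 236.]
near_lever_knob [(np.float64(0.57), [437.0, 98.0, 64.0, 37.0])]
far_lever_knob [(np.float64(0.5), [472.0, 189.0, 78.0, 96.0])]
```

View pics/f.png

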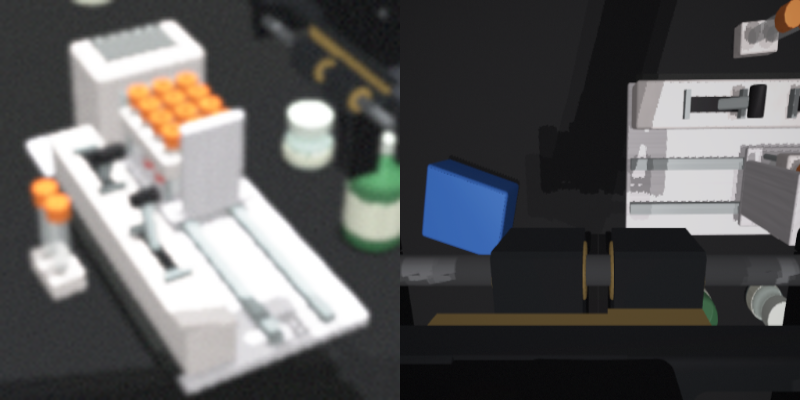

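Near knob (wrist view, u≈457) is at its +y stop and the far knob at its -y stop. The rack is against the reader, and the gripper is clear of everything.

```bash
python3 -c "
from bench import r
print(r.close_job())"
```

```text
the job is handed in; nothing more can be done
None
```

The carriage is home against the reader, at about 0.150 m by my contact estimate. Neither catch held it, so I threw no lever. Both levers rest at a stop; the near one began upright and settled at its +y stop untouched. The job is handed in, with no verdict shown, and I pressed the end stop to about 10 N to confirm it.

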